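Close the ratchet screw gauge on a shaft

TASK

Lay the loose metal shaft gently in the two V-shaped saddles of the blue gauge, its square middle between the saddles, and let go of it. Then turn the black ratchet knob at the top of the leaning screw clockwise (seen from the knob's end), regripping as needed, until the spindle stands firmly on the shaft and the knob's clutch has slipped by at least a tenth of a turn. Do not drop the shaft in, do not force the spindle tighter than the clutch allows by turning the silver thimble, leave the shaft clamped, and do not disturb the tape roll, the black eyeglass loupe or the white ring-shaped press die.

Things in the scene. Friction and masses are not known exactly. Their poses are not given: they have to be found in the camera images.
- shaft: Loose metal shaft, 200 mm long, 0.4 kg, origin at its very centre, length along its own y. Middle: square bar 36x36 mm, 100 mm long (y -50 to +50). Each end: round journal 26 mm in diameter, 50 mm long; both ends alike. It lies flat on the mat, centre 18 mm up. It may be laid either way round, any flat up.
- gauge: Blue gauge fixed to the table, origin under its base midway between the saddles, z up; its -x side is to the robot's left. Base plate 12 mm thick, x -64 to 48, y -98 to 98 mm. Two steel 90 degree V saddles, 20 mm wide, at y = -72 (near the robot) and +72, lips 49 mm up; nothing above the base between them. Column at x -51 to -29, y -86 to -58 holds the screw's 34 mm collar.
- saddle_axis (a point): Where the shaft's centre belongs: midway between the saddles on their line, 52 mm above the table. Axes are the gauge's: y along the seated shaft, z up. The spindle tip overhangs the saddle at y = -72 on its -x side, so a shaft lowered straight down can hit it; brought in from the +x side and above, down along the 45 degree slope of the V faces on that side, it passes freely.
- knob_grip (a point): Centre of the black ribbed knob, 36 mm in diameter, 34 mm long, 134 mm up the screw from the seated shaft's centre line. Axes are the gauge's; in them the screw and knob axis runs up along (-0.5, 0, 0.866): it leans 30 degrees from vertical, to the robot's left. Below it is the silver thimble, 31 mm thick. The knob turns in place; a tool in line with its axis can grip it at any angle.
- spindle: The steel spindle, a rod 9 mm in diameter which slides down the screw's axis as the thimble turns, 4.5 mm per radian, and presses on the journal above the saddle at y = -72 mm. The clutch limits its push to about 13 N. Origin fixed to the rod 30 mm below its tip along the axis.
- thimble (a joint): Turn of the silver thimble, rad, growing clockwise seen from the knob (spindle goes down). 0 = fully back, 3.78 = spindle touches the seated shaft, 4.22 = end of travel without a shaft. Starts at 1.0 to 2.0. Friction 0.04 N m holds it where it is left.
- ratchet_knob (a joint): Slip of the black knob relative to the thimble, rad, growing clockwise seen from the knob, 0 at the start. The knob carries the thimble with it until the spindle is blocked; then the clutch (0.10 N m) slips and this value grows.
- tape_roll: Bystander: roll of beige tape, 52 mm in diameter, 18 mm high, origin under its centre.
- loupe_1: Bystander: black eyeglass loupe, 35 mm in diameter, 39 mm high, origin under its centre.
- press_die_3: Bystander: white ring-shaped press die, 42 mm in diameter, 12 mm high, origin under its centre.

How it is judged:
By the outcome, as a careful person would: the job done as asked, in the order asked, and still so for the second after the job is handed in, with the robot touching nothing.
It also fails if it takes over 59 s, if anything falls off the work surface, if the arm or the gripper's body presses on something with over 40 N, if the wrist force passes 120 N, or if a joint passes its speed limit or range.

ROBOT

A 7-joint arm with a two-finger parallel gripper is mounted at the origin on a cart in front of the work surface, level with it; the furniture and walls round the work are solid. World frame = base frame: x ahead of the robot, y to its left, z up, the work surface at z = 0. Lengths are in m, angles in degrees, forces in N, time in s.
With the tool pointing down it reaches from about 0.425 to 0.875 m from the base axis. Payload 4.7 kg.
Tool frame: the origin (TCP) lies at the very end of the fingers, on their centre line; the grasp point (between the pads) lies r.grip_point_offset behind it (r.grip_point_offset is the distance from the TCP to the grasp point, in m); z points along the fingers, y is the line along which they close (so a half turn about z gives the same grasp; the last joint's range is limited). The gripper opens to 87 mm and grips with 3 to 60 N. Pads are 19 mm wide; open, the fingers measure 117 mm over their backs; the gripper's body (75 mm by 190 mm) begins 51 mm behind the grasp point.
Start: joints at [67.959, 18.392, -4.016, 83.108, 1.295, 78.541, -3.26], TCP at [0.252, -0.599, 0.223] pointing down, gripper open.
Joint ranges: [-163.93, 163.93], [-17.29, 119.83], [-79.2, 71.16], [3.27, 140.29], [-89.18, 269.18], [5.43, 117.66], [-154.24, 154.24]. Speed limits (degrees/s): [147.25, 147.25, 180, 180, 180, 180, 180].

INTERFACE

Orientations are given as [roll, pitch, yaw] about the fixed x, y, z axes, in that order (R = Rz(yaw) Ry(pitch) Rx(roll)).
In Python, from cell import r gives the robot as it stands. The module is installed in compiled form; this text tells all that it offers.
- The arm moves only by the tool jog_arm, never from a script. Its argument "targets" is a list of rows, each an object with "dr": the turn, a rotation vector about the tool's x, y, z in rad, a list of three; "delta_pos": the shift along the tool's x, y, z in mm, a list of three; "fingers": the closure, from 0 (fully open) to 1 (shut). In form: [{"dr": [rx, ry, rz], "delta_pos": [x, y, z], "fingers": fingers}, ...]. A call has 1 to 12 rows; each row is the pose to reach, as a shift and turn from the pose commanded when the call began, along the tool's axes at that moment; what a row does not reach only later rows make up. A row lasts 1/8 s, in which the tool goes at most 62.5 mm and 10.7 degrees, less where a joint would pass 70% of its speed; a pose out of reach is approached as far as the arm can. A call with a gripper value outside its range is refused whole. The fingers move at their own pace and stop on an object; "newtons" is the grip in N (left out, the last holds). Time passes only in rows, so rows that repeat a pose let the fingers close. It gives the time, the measured TCP pose, the force, the opening and the grip force at its end, in the units of the state.
- r.get_state(): the state, without advancing time (a new reading comes with each control period).
- r.capture(name): name is "scene" or "top" or "wrist"; returns the picture (400x640x3 uint8, blue, green, red); there is no depth.
- r.camera_model(name): a dict with "fx", "fy", "cx", "cy" (pixels), "k1" (the pictures are not rectified: a ray, as slopes to the right and down, at radius r is drawn at 1 + k1 r^2 times it, then the intrinsics apply), "R" (3x3) and "t" (3): a world point X has camera coordinates R X + t. Camera axes: x right, y down, z forward; pixel columns grow to the right and rows downward; lengths in m; the calibration is good to about 2 mm. A picture is of the moment at which its call begins: read the wrist's pose just before it. camera_model takes no time and is no camera call; for the wrist camera it gives the pose at the moment of the call.
- r.sign_off(): hands the job in; it is judged then, once.
The state is a dict: "time": time; "joint_pos": joint angles; "joint_velocities": joint speeds; "joint_efforts": joint torques, N m; "ee_pos": TCP position; "orientation": TCP orientation; "contact_force": force on the tool from outside, world axes, zero at the start; "wrist_torque": the same for the moment, N m; "finger_gap": finger opening in m; "grasp_force": force on a finger pad.
Only numpy, scipy, OpenCV 4.12 (cv2) and the standard library are available. Lean on these libraries where they do the work, as an engineer would, in place of code of your own. Each camera call takes 0.05 s, during which the arm holds its last target. There are 200 camera calls.

## Working session

There is one attempt and no reset: what is moved stays moved. The work goes in short steps, Python scripts to look and compute and a tool call to move; the robot and the scene stay as the last step left them, time stands still between calls to the robot, and variables do not carry over. Pictures are saved under pics/ and viewed, at most 10 in all, crops included, and the job is handed in when it is done.

Besides the shell and the picture viewer there is one more tool, called after ">>>" as name([rows], argument=value, ...), one row to a line, values as JSON. jog_arm: Moves the arm, as the interface text tells. Its arguments: {"type":"object","properties":{"targets":{"type":"array","items":{"type":"object","properties":{"dr":{"type":"array","items":{"type":"number"}},"delta_pos":{"type":"array","items":{"type":"number"}},"fingers":{"type":"number"}}}},"newtons":{"type":"number"}},"required":["targets"]}

```bash
mkdir -p pics; python3 - <<'E'
from cell import r
import cv2,numpy as np
print(r.get_state(), r.grip_point_offset)
for n in ("scene","top"):
    cv2.imwrite(f"pics/{n}0.png", r.capture(n))
    m=r.camera_model(n); print(n,{k:np.round(v,4).tolist() for k,v in m.items()})
E
```

```text
{'time': 0.0, 'joint_pos': array([67.95843225, 18.4409442 , -4.01528305, 83.17367784,  1.29576858,
       78.54184032, -3.26187438]), 'joint_velocities': array([ 0.01105829,  0.00813372, -0.07064405,  0.00247106,  0.04806859,
       -0.06584108, -0.09139019]), 'joint_efforts': array([-1.03101549e-04, -4.91281343e+01, -4.04138966e-01, -3.12526488e+01,
       -6.38929149e-02,  4.35393071e-02,  1.61611210e-04]), 'ee_pos': array([ 0.2521336 , -0.59850774,  0.22145086]), 'orientation': array([-1.79888823e+02,  6.56645519e-03,  2.28493400e+01]), 'contact_force': array([-0.16708826, -0.04541331, -0.00561822]), 'wrist_torque': array([-0.0460014 ,  0.00428882,  0.04826005]), 'grasp_force': 0.0, 'finger_gap': 0.08691580438709222} 0.0187
scene {'fx': 401.3311, 'fy': 401.3311, 'cx': 321.5134, 'cy': 202.5142, 'k1': -0.0286, 'R': [[-0.8148, -0.5797, 0.0041], [-0.4497, 0.6275, -0.6356], [0.3659, -0.5197, -0.772]], 't': [0.3999, 0.313, 0.7608]}
top {'fx': 416.4456, 'fy': 416.4456, 'cx': 307.9327, 'cy': 190.0988, 'k1': -0.0682, 'R': [[0.1496, -0.9887, -0.005], [-0.9689, -0.1456, -0.2001], [0.1971, 0.0348, -0.9798]], 't': [-0.0669, 0.5089, 0.9664]}
```

View pics/scene0.png

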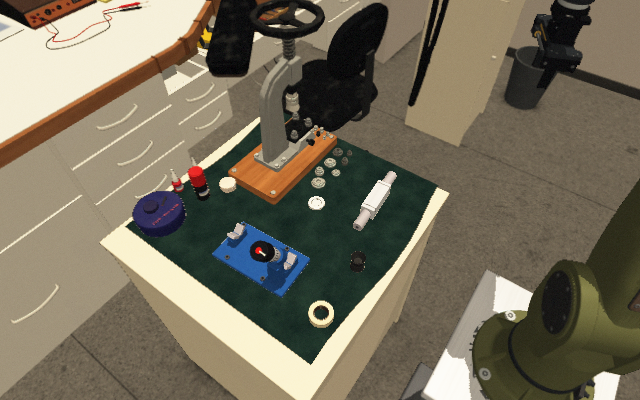

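View pics/top0.png

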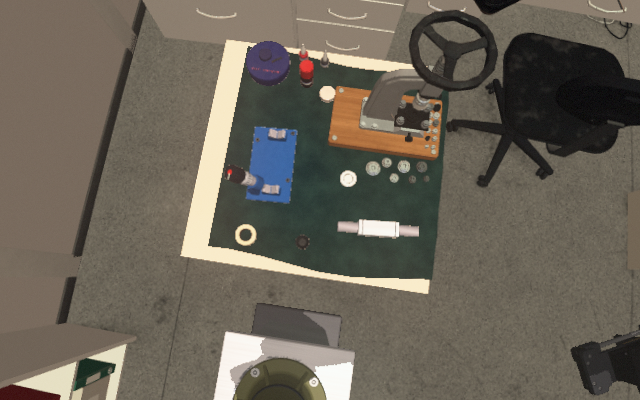

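The scene view shows the gauge at about (262,258), the shaft at (377,200), tape at (321,314), loupe at (358,261) and die at (316,203). In the top view the gauge base spans about (250–298,127–203), the shaft is near (378,229), the knob near (231,172), the die at (348,178), the loupe at (303,242) and the tape at (246,235).

```bash
cat > h.py <<'E'
import cv2,numpy as np
from cell import r
def rays(m,px):
    px=np.float64(px).reshape(-1,2)
    d=(px-[m['cx'],m['cy']])/[m['fx'],m['fy']]
    u=d.copy()
    for _ in range(20): u=d/(1+m['k1']*(u**2).sum(1,keepdims=True))
    R=np.array(m['R']);t=np.array(m['t'])
    return -R.T@t, np.c_[u,np.ones(len(u))]@R
def plane(m,px,z):
    c,d=rays(m,px); return (c+d*((z-c[2])/d[:,2])[:,None])
def proj(m,X):
    p=np.atleast_2d(X)@np.array(m['R']).T+m['t']; u=p[:,:2]/p[:,2:]
    return u*(1+m['k1']*(u**2).sum(1,keepdims=True))*[m['fx'],m['fy']]+[m['cx'],m['cy']]
def big(mask):
    c=cv2.findContours(mask.astype(np.uint8),cv2.RETR_EXTERNAL,cv2.CHAIN_APPROX_NONE)[0]
    return sorted(c,key=cv2.contourArea,reverse=True)
E
python3 - <<'E'
from h import *
np.set_printoptions(precision=4,suppress=True)
for n,roi,sroi in (("top",(225,115,310,215),(330,215,425,242)),("scene",(205,215,315,300),(345,165,405,235))):
    im=cv2.imread(f"pics/{n}0.png").astype(int); m=r.camera_model(n)
    b,g,rr=im[...,0],im[...,1],im[...,2]
    k=np.zeros(b.shape,bool); k[roi[1]:roi[3],roi[0]:roi[2]]=1
    c=big(k&(b>90)&(b>rr+50)&(b>g+25))[0]
    p=plane(m,c,0.012)[:,:2]
    print(n,"gauge",cv2.minAreaRect((p*1000).astype(np.float32)))
    a=cv2.approxPolyDP(c,4,True)[:,0]; print(np.c_[a,plane(m,a,.012)[:,:2]])
    k[:]=0; k[sroi[1]:sroi[3],sroi[0]:sroi[2]]=1
    c=big(k&(im.min(2)>85))[0]
    for z in (.018,.036): print("shaft",z,cv2.minAreaRect((plane(m,c,z)[:,:2]*1000).astype(np.float32)))
m=r.camera_model("top")
print(plane(m,[[246,235],[303,242],[348,178]],.01))
E
```

```text
top gauge ((575.7067260742188, 114.38652801513672), (194.28126525878906, 112.40923309326172), 3.0653014183044434)
[[256.     127.       0.6682   0.1715]
 [249.     171.       0.5481   0.1683]
 [257.     181.       0.5252   0.1433]
 [248.     188.       0.5038   0.1629]
 [255.     186.       0.5116   0.1461]
 [260.     192.       0.4981   0.1308]
 [247.     192.       0.4932   0.1636]
 [246.     197.       0.48     0.1638]
 [288.     202.       0.4832   0.0563]
 [296.     131.       0.6727   0.0656]
 [285.     129.       0.6739   0.095 ]
 [286.     140.       0.6444   0.0876]
 [267.     138.       0.6425   0.1376]
 [269.     128.       0.6705   0.1371]]
shaft 0.018 ((449.55499267578125, -174.63133239746094), (42.826595306396484, 202.36399841308594), 4.631410598754883)
shaft 0.036 ((447.16168212890625, -172.02947998046875), (42.078392028808594, 198.8285675048828), 4.63142204284668)
scene gauge ((575.3563232421875, 117.89579772949219), (195.99049377441406, 111.58341217041016), 3.1352264881134033)
[[242.     222.       0.6743   0.0711]
 [247.     232.       0.6448   0.086 ]
 [232.     247.       0.6444   0.1373]
 [228.     241.       0.6633   0.1306]
 [237.     239.       0.6502   0.1143]
 [228.     237.       0.6712   0.1224]
 [212.     254.       0.6681   0.1774]
 [281.     296.       0.4763   0.1668]
 [309.     258.       0.4839   0.0582]]
shaft 0.018 ((449.86834716796875, -174.51455688476562), (44.6888313293457, 216.80224609375), 4.588951587677002)
shaft 0.036 ((443.7243347167969, -160.30108642578125), (43.639556884765625, 211.7117156982422), 4.588931083679199)
[[ 0.3853  0.147   0.01  ]
 [ 0.3895  0.0036  0.01  ]
 [ 0.568  -0.0856  0.01  ]]
```

```bash
cat >> h.py <<'E'
from scipy.spatial.transform import Rotation as Ro
def delta(pos,rot,st=None,base=None):
    "shift (tool mm) and turn (tool rotvec) from measured pose to world pose"
    if base is None:
        s=st or r.get_state(); p,q=s['ee_pos'],Ro.from_euler('xyz',s['orientation'],degrees=True)
    else: p,q=base
    return np.round(q.inv().apply(np.array(pos)-p)*1000,1), np.round((q.inv()*rot).as_rotvec(),4)
def down(yaw): return Ro.from_euler('xyz',[180,0,yaw],degrees=True)
E
python3 - <<'E'
from h import *
print(delta([.45,-.1745,.16],down(94.6)))
E
```

```text
(array([ 347. , -313.8,   62.1]), array([-1.5000e-03, -1.0000e-03, -1.2522e+00]))
```

>>> jog_arm([
  {"delta_pos": [35,-31,6],"dr": [0,0,-0.13],"fingers": 0},
  {"delta_pos": [80,-72,14],"dr": [0,0,-0.3],"fingers": 0},
  {"delta_pos": [125,-113,22],"dr": [0,0,-0.46],"fingers": 0},
  {"delta_pos": [170,-154,30],"dr": [0,0,-0.62],"fingers": 0},
  {"delta_pos": [215,-195,38],"dr": [0,0,-0.78],"fingers": 0},
  {"delta_pos": [260,-235,46],"dr": [0,0,-0.94],"fingers": 0},
  {"delta_pos": [300,-271,53],"dr": [0,0,-1.08],"fingers": 0},
  {"delta_pos": [330,-298,59],"dr": [0,0,-1.19],"fingers": 0},
  {"delta_pos": [347,-313.8,62],"dr": [-0.0015,-0.001,-1.2522],"fingers": 0},
  {"delta_pos": [347,-313.8,62],"dr": [-0.0015,-0.001,-1.2522],"fingers": 0},
  {"delta_pos": [347,-313.8,62],"dr": [-0.0015,-0.001,-1.2522],"fingers": 0},
])

```text
time: 1.48
ee_pos: [0.4497, -0.1771, 0.1606]
orientation: [180.0, 0.1, 94.4]
contact_force: [-0.4, -0.3, 0.2]
finger_gap: 0.087
grasp_force: 0.0
```

```bash
python3 - <<'E'
from h import *
s=r.get_state(); m=r.camera_model("wrist"); im=r.capture("wrist")
cv2.imwrite("pics/w1.png",im); print(s['time'],s['ee_pos'],s['orientation'],s['joint_pos'])
print(proj(m,[.45,-.1745,.018]))
k=im.min(2)>85
for c in big(k)[:3]:
    print(cv2.boundingRect(c),[cv2.minAreaRect((plane(m,c,z)[:,:2]*1000).astype(np.float32)) for z in(.018,.036)])
print(delta([.45,-.1745,.0055],down(94.6)))
E
```

```text
1.475 [ 0.4496556  -0.17711751  0.16059193] [1.79991615e+02 1.38352283e-01 9.43930664e+01] [ 46.7628002    1.67163629 -28.75642332 109.99116841   0.99838984
  68.48572196  22.04447871]
[[321.16897755 188.55219637]]
(0, 0, 117, 203) [((162.23080444335938, -108.69462585449219), (219.19944763183594, 137.485107421875), 78.25502014160156), ((179.07415771484375, -108.44890594482422), (206.15574645996094, 129.30393981933594), 78.2550277709961)]
(152, 0, 75, 255) [((304.81768798828125, -131.5868682861328), (73.91451263427734, 265.35931396484375), 1.6157429218292236), ((313.17626953125, -129.97897338867188), (69.51615905761719, 249.56881713867188), 1.6157408952713013)]
(304, 154, 36, 102) [((452.2589111328125, -195.43960571289062), (38.46984100341797, 117.97647094726562), 5.291502952575684), ((451.8437805175781, -190.03201293945312), (36.18063735961914, 110.95616149902344), 5.291511535644531)]
(array([  3.1,   0.6, 155.1]), array([ 0.0003,  0.0023, -0.0041]))
```

View pics/w1.png

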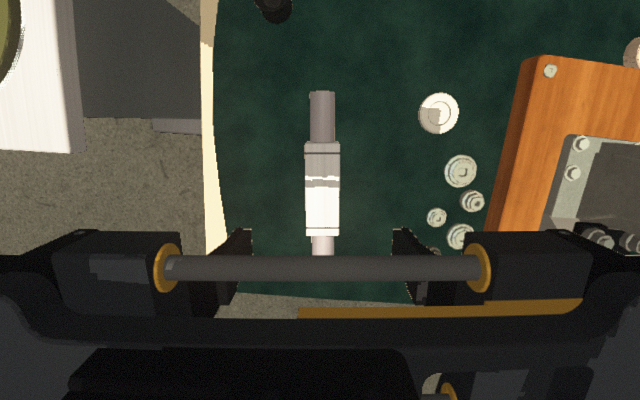

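The wrist view shows the shaft straight between the fingers: square middle at columns 305–340, rows 142–237, far journal end at row 91 around column 322. The die is at (438,113).

```bash
python3 - <<'E'
from h import *
np.set_printoptions(precision=4,suppress=True)
m=r.camera_model("wrist"); print(rays(m,[[320,200]])[0])
print(plane(m,[[305,142],[340,142],[305,160],[340,160],[305,225],[340,225],[305,236],[340,236]],.036))
print("axis",plane(m,[[310,91],[335,91]],.018))
for c in ([.45,-.1745],[.45,-.177]):
  u=np.array([-.08,.9968]);v=np.array([u[1],-u[0]])
  P=[np.r_[np.array(c)+a*u*.05+b*v*.018,.036] for a,b in((1,-1),(1,1),(-1,-1),(-1,1))]+[np.r_[np.array(c)+.1*u,.018]]
  print(proj(m,P))
  for n in("top","scene"): print(n,proj(r.camera_model(n),P))
E
```

```text
[ 0.4453 -0.1047  0.3205]
[[ 0.4302 -0.1246  0.036 ]
 [ 0.4647 -0.122   0.036 ]
 [ 0.4313 -0.1424  0.036 ]
 [ 0.4664 -0.1397  0.036 ]
 [ 0.4355 -0.2116  0.036 ]
 [ 0.4728 -0.2088  0.036 ]
 [ 0.4362 -0.2242  0.036 ]
 [ 0.474  -0.2214  0.036 ]]
axis [[ 0.4312 -0.0748  0.018 ]
 [ 0.4563 -0.0729  0.018 ]]
[[302.7107 143.37  ]
 [339.0966 143.2065]
 [304.7394 237.3228]
 [338.0036 237.1906]
 [320.7018  91.8516]]
top [[357.925  233.3835]
 [358.6213 218.7234]
 [398.892  236.1377]
 [399.317  221.4676]
 [337.3539 225.4972]]
scene [[373.7498 210.2657]
 [360.3056 204.2273]
 [391.2533 183.5784]
 [378.3412 178.1634]
 [356.7513 226.1455]]
[[302.5617 145.9186]
 [338.8677 145.7555]
 [304.6033 239.4545]
 [337.7924 239.3232]
 [320.5166  94.4455]]
top [[358.9434 233.5349]
 [359.633  218.8732]
 [399.9084 236.2875]
 [400.3267 221.6164]
 [338.351  225.6457]]
scene [[374.2862 209.5972]
 [360.854  203.5748]
 [391.7373 182.9809]
 [378.8365 177.5796]
 [357.3158 225.4498]]
```

>>> jog_arm([
  {"delta_pos": [2,1,30],"dr": [0,0.001,0],"fingers": 0},
  {"delta_pos": [4,2.2,80],"dr": [0,0.0023,0],"fingers": 0},
  {"delta_pos": [4,2.2,120],"dr": [0,0.0023,0],"fingers": 0},
  {"delta_pos": [4,2.2,143],"dr": [0,0.0023,0],"fingers": 0.2},
  {"delta_pos": [4,2.2,152],"dr": [0,0.0023,0],"fingers": 0.3},
  {"delta_pos": [4,2.2,155],"dr": [0,0.0023,0],"fingers": 0.4},
  {"delta_pos": [4,2.2,155],"dr": [0,0.0023,0],"fingers": 0.5},
  {"delta_pos": [4,2.2,155],"dr": [0,0.0023,0],"fingers": 1},
  {"delta_pos": [4,2.2,155],"dr": [0,0.0023,0],"fingers": 1},
  {"delta_pos": [4,2.2,155],"dr": [0,0.0023,0],"fingers": 1},
  {"delta_pos": [4,2.2,155],"dr": [0,0.0023,0],"fingers": 1},
], newtons=35)

```text
time: 2.9
ee_pos: [0.4515, -0.1716, 0.006]
orientation: [-179.9, -0.0, 94.6]
contact_force: [-4.5, -0.2, 5.3]
finger_gap: 0.0356
grasp_force: 35.0
```

```bash
python3 - <<'E'
from h import *
a=np.deg2rad(3.1); O=np.array([.5759,.108]); gy=np.array([np.cos(a),np.sin(a)]); gx=np.array([gy[1],-gy[0]])
print(delta(np.r_[O+.07*gx,.15],down(183.1)), delta([.4515,-.1716,.16],down(183.1)))
m=r.camera_model("top"); print(plane(m,[[330,87],[330,145],[440,158],[370,125]],.05))
E
```

```text
(array([ 198.8,  144.4, -144.1]), array([-8.000e-04, -1.000e-03, -1.545e+00])) (array([  -0. ,   -0.2, -154. ]), array([-8.000e-04, -1.000e-03, -1.545e+00]))
[[ 0.7911939  -0.00603408  0.05      ]
 [ 0.6355802  -0.02769065  0.05      ]
 [ 0.64347252 -0.30460413  0.05      ]
 [ 0.70323612 -0.12062909  0.05      ]]
```

>>> jog_arm([
  {"delta_pos": [0,0,-20],"dr": [0,0,0],"fingers": 1},
  {"delta_pos": [0,0,-65],"dr": [0,0,-0.08],"fingers": 1},
  {"delta_pos": [10,7,-115],"dr": [0,0,-0.24],"fingers": 1},
  {"delta_pos": [35,25,-144],"dr": [0,0,-0.42],"fingers": 1},
  {"delta_pos": [65,47,-144],"dr": [0,0,-0.6],"fingers": 1},
  {"delta_pos": [97,70,-144],"dr": [0,0,-0.78],"fingers": 1},
  {"delta_pos": [128,93,-144],"dr": [0,0,-0.96],"fingers": 1},
  {"delta_pos": [158,115,-144],"dr": [0,0,-1.14],"fingers": 1},
  {"delta_pos": [182,132,-144],"dr": [0,0,-1.31],"fingers": 1},
  {"delta_pos": [195,142,-144],"dr": [0,0,-1.46],"fingers": 1},
  {"delta_pos": [199,144.5,-144],"dr": [0,0,-1.545],"fingers": 1},
  {"delta_pos": [199,144.5,-144],"dr": [0,0,-1.545],"fingers": 1},
])

```text
time: 4.4
ee_pos: [0.5797, 0.0393, 0.1487]
orientation: [179.9, -0.1, -176.9]
contact_force: [-0.4, -0.6, -4.3]
finger_gap: 0.0357
grasp_force: 35.0
```

```bash
python3 - <<'E'
from h import *
s=r.get_state(); m=r.camera_model("wrist"); im=r.capture("wrist")
cv2.imwrite("pics/w2.png",im); print(s['time'],s['ee_pos'],s['orientation'],s['joint_pos'],s['contact_force'],s['finger_gap'])
np.save("w2.npy",{k:np.array(v) for k,v in m.items()},allow_pickle=True)
E
```

```text
4.4 [0.57972323 0.03931844 0.14869921] [ 1.79905813e+02 -5.30982925e-02 -1.76873483e+02] [ 32.75355317  18.49827541 -46.56727083  97.35612428  14.05839104
  70.2886136   75.99520973] [-0.43427816 -0.57756358 -4.26155787] 0.03573658190180257
```

View pics/w2.png

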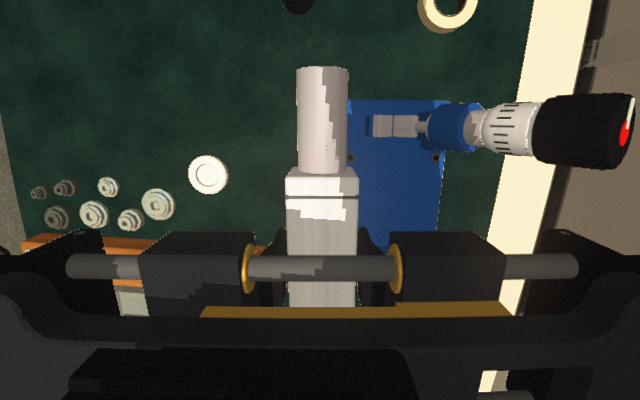

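The wrist view shows the shaft held straight (journal end at row 68, axis near column 322), the near saddle at (367–418,113–136), the base's near edge at row ~100, and the knob near (590,130) with its end at about (625,132).

```bash
cat >> h.py <<'E'
def gpt(O,deg,P):
    return Ro.from_euler('z',deg-90,degrees=True).apply(np.atleast_2d(P))+[O[0],O[1],0]
E
python3 - <<'E'
from h import *
np.set_printoptions(precision=1,suppress=True)
W=np.load("w2.npy",allow_pickle=True).item()
P=np.array([[-64,-98,12],[48,-98,12],[-64,98,12],[48,98,12],[15.4,-62,49],[15.4,-82,49],[-15.4,-62,49],[-15.4,-82,49],[15.4,62,49],[15.4,82,49],[-15.4,62,49],[-15.4,82,49],[-75.5,-72,182.8]])/1000
X=gpt([.5759,.108],3.1,P)
ims=[]
for n,f,M,roi in (("wrist","w2",W,(340,60,640,260)),("top","top0",r.camera_model("top"),(220,115,310,215)),("scene","scene0",r.camera_model("scene"),(205,205,320,305))):
    q=proj(M,X); print(n,q.tolist()) if 0 else None
    im=cv2.imread(f"pics/{f}.png"); s=2 if n=="wrist" else 4
    c=cv2.resize(im[roi[1]:roi[3],roi[0]:roi[2]],None,fx=s,fy=s,interpolation=cv2.INTER_CUBIC)
    for p in q:
        cv2.circle(c,tuple(int(v) for v in (p-roi[:2]+.5)*s),3,(0,255,0),1)
    ims.append(c)
cv2.imwrite("pics/chkw.png",ims[0])
H=max(ims[1].shape[0],ims[2].shape[0]); pad=[np.pad(i,((0,H-i.shape[0]),(0,0),(0,0))) for i in ims[1:]]
o=np.hstack(pad); o=cv2.resize(o,None,fx=min(1,800/o.shape[1]),fy=min(1,800/o.shape[1])); cv2.imwrite("pics/chkts.png",o)
E
```

```text
(no output)
```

View pics/chkw.png

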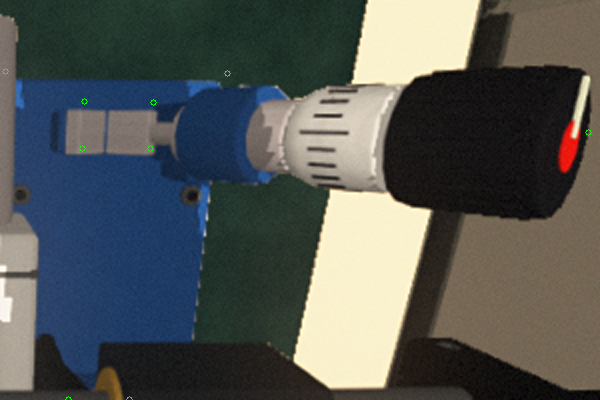

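View pics/chkts.png

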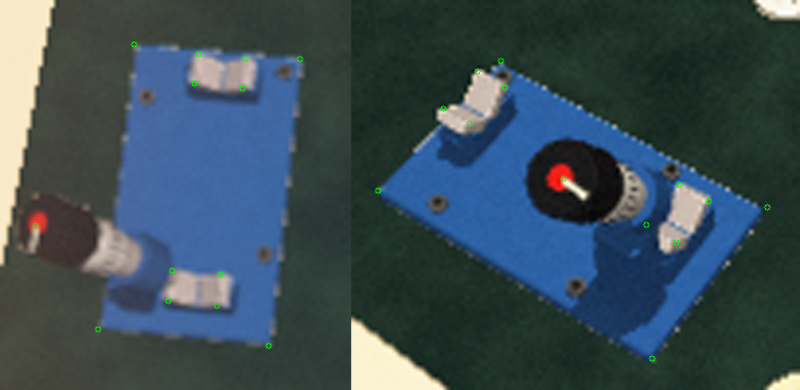

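The overlays show base corners, saddles and the knob's red end matching in the top and scene views within a pixel; the wrist view is shifted by about 2–3 mm. I'll check the held shaft in the fixed cameras against the known tool position.

```bash
python3 - <<'E'
from h import *
np.set_printoptions(precision=1,suppress=True)
s=r.get_state(); p=s['ee_pos']; print(p)
yaw=s['orientation'][2]; u=np.r_[np.cos(np.deg2rad(yaw)),np.sin(np.deg2rad(yaw)),0]
C=p+[0,0,.012]; v=np.array([-u[1],u[0],0])
ims=[]
for n in("top","scene"):
    im=r.capture(n); m=r.camera_model(n); cv2.imwrite(f"pics/{n}2.png",im)
    P=[C+a*.1*u+b*v*.013+np.array([0,0,c*.013]) for a in(-1,1) for b,c in((1,0),(-1,0),(0,1))]
    q=proj(m,P); c0=q.mean(0).astype(int)-[60,50]
    c=cv2.resize(im[c0[1]:c0[1]+100,c0[0]:c0[0]+120],None,fx=3.3,fy=4,interpolation=cv2.INTER_CUBIC)
    for x in q: cv2.circle(c,tuple(int(t) for t in (x-c0+.5)*[3.3,4]),3,(0,255,0),1)
    ims.append(c)
cv2.imwrite("pics/chk3.png",np.hstack(ims))
E
```

```text
[0.6 0.  0.1]
```

View pics/chk3.png

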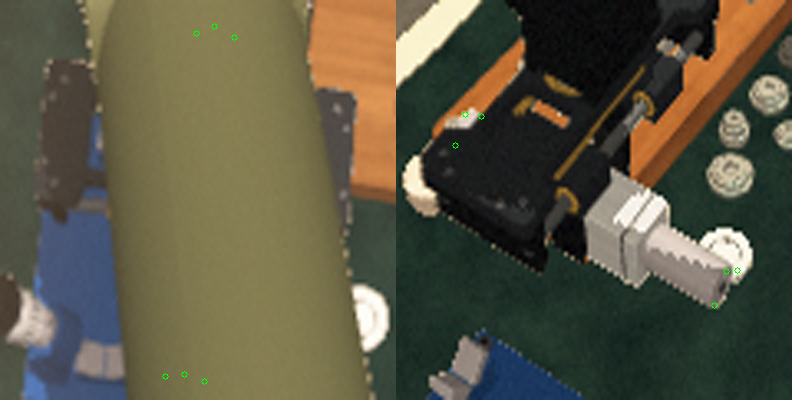

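```bash
python3 - <<'E'
from h import *
O=[.576,.107]
for P in ([60,0,100],[12,0,52],[4,0,44],[0,0,40]):
    print(P,delta(gpt(O,3.1,np.array(P)/1000.)[0],down(183.1)))
E
```

```text
[60, 0, 100] (array([ 0.1,  9.1, 49.2]), array([ 0.0004, -0.0003, -0.0017]))
[12, 0, 52] (array([ 0.2, 57.1, 97.2]), array([ 0.0004, -0.0003, -0.0017]))
[4, 0, 44] (array([  0.2,  65. , 105.2]), array([ 0.0004, -0.0003, -0.0017]))
[0, 0, 40] (array([  0.2,  69. , 109.2]), array([ 0.0004, -0.0003, -0.0017]))
```

>>> jog_arm([
  {"delta_pos": [0.2,4,20],"dr": [0,0,0],"fingers": 1},
  {"delta_pos": [0.2,9,48],"dr": [0,0,0],"fingers": 1},
  {"delta_pos": [0.2,25,65],"dr": [0,0,0],"fingers": 1},
  {"delta_pos": [0.2,40,80],"dr": [0,0,0],"fingers": 1},
  {"delta_pos": [0.2,50,90],"dr": [0,0,0],"fingers": 1},
  {"delta_pos": [0.2,56,96],"dr": [0,0,0],"fingers": 1},
  {"delta_pos": [0.2,59,99],"dr": [0,0,0],"fingers": 1},
  {"delta_pos": [0.2,62,102],"dr": [0,0,0],"fingers": 1},
  {"delta_pos": [0.2,64,104],"dr": [0,0,0],"fingers": 1},
  {"delta_pos": [0.2,64,104],"dr": [0,0,0],"fingers": 1},
])

```text
time: 5.8
ee_pos: [0.5767, 0.1025, 0.0459]
orientation: [180.0, 0.0, -176.9]
contact_force: [-0.2, 0.1, -4.0]
finger_gap: 0.0359
grasp_force: 35.0
```

>>> jog_arm([
  {"delta_pos": [0,1,1],"dr": [0,0,0],"fingers": 1},
  {"delta_pos": [0,2,2],"dr": [0,0,0],"fingers": 1},
  {"delta_pos": [0,3,3],"dr": [0,0,0],"fingers": 1},
  {"delta_pos": [0,3.5,3.5],"dr": [0,0,0],"fingers": 1},
  {"delta_pos": [0,3.5,3.5],"dr": [0,0,0],"fingers": 1},
])

```text
time: 6.42
ee_pos: [0.5764, 0.1062, 0.0422]
orientation: [180.0, 0.0, -176.9]
contact_force: [0.2, -0.4, -5.9]
finger_gap: 0.0357
grasp_force: 35.0
```

>>> jog_arm([
  {"delta_pos": [0,0,0.7],"dr": [0,0,0],"fingers": 1},
  {"delta_pos": [0,0,1.2],"dr": [0,0,0],"fingers": 1},
  {"delta_pos": [0,0,1.2],"dr": [0,0,0],"fingers": 1},
])

```text
time: 6.8
ee_pos: [0.5764, 0.1061, 0.0411]
orientation: [180.0, 0.0, -176.9]
contact_force: [-0.4, -1.0, -4.0]
finger_gap: 0.0354
grasp_force: 35.0
```

>>> jog_arm([
  {"delta_pos": [0,0,0.7],"dr": [0,0,0],"fingers": 1},
  {"delta_pos": [0,0,1.3],"dr": [0,0,0],"fingers": 1},
  {"delta_pos": [0,0,1.3],"dr": [0,0,0],"fingers": 1},
])

```text
time: 7.18
ee_pos: [0.5767, 0.1068, 0.0402]
orientation: [179.9, 0.1, -176.9]
contact_force: [1.2, 1.5, -0.6]
finger_gap: 0.0359
grasp_force: 35.0
```

>>> jog_arm([
  {"delta_pos": [0,0.5,0.5],"dr": [0,0,0],"fingers": 1},
  {"delta_pos": [0,1,1],"dr": [0,0,0],"fingers": 1},
  {"delta_pos": [0,1,1],"dr": [0,0,0],"fingers": 1},
])

```text
time: 7.55
ee_pos: [0.5768, 0.107, 0.04]
orientation: [-180.0, 0.1, -176.9]
contact_force: [-2.5, -0.5, 6.7]
finger_gap: 0.0358
grasp_force: 35.0
```

>>> jog_arm([
  {"delta_pos": [0,0,-0.5],"dr": [0,0,0],"fingers": 1},
  {"delta_pos": [0,0,-0.5],"dr": [0,0,0],"fingers": 0.55},
  {"delta_pos": [0,0,-0.5],"dr": [0,0,0],"fingers": 0.45},
  {"delta_pos": [0,0,-0.5],"dr": [0,0,0],"fingers": 0.3},
  {"delta_pos": [0,0,-0.5],"dr": [0,0,0],"fingers": 0.1},
  {"delta_pos": [0,0,-0.5],"dr": [0,0,0],"fingers": 0},
], newtons=10)

```text
time: 8.3
ee_pos: [0.5765, 0.1071, 0.0393]
orientation: [180.0, 0.0, -176.9]
contact_force: [-0.6, -0.3, -0.5]
finger_gap: 0.0699
grasp_force: 0.0
```

```bash
cat >> h.py <<'E'
def knob(O,back,spin,deg=3.1):
    "TCP world pose with grasp point `back` m up the axis from knob centre"
    a=np.array([-.5,0,.8660254]); P=np.array([0,-.072,.052])+a*(.134+back-r.grip_point_offset)
    gy=np.array([np.cos(np.deg2rad(deg)),np.sin(np.deg2rad(deg)),0])
    return gpt(O,deg,P)[0], Ro.from_rotvec(-np.pi/6*gy)*down(spin)
E
python3 - <<'E'
from h import *
O=[.576,.107]; s=r.get_state(); print(s['joint_pos'])
for b,sp in((.08,183.1),(.08,228),(.003,228)):
    p,q=knob(O,b,sp); print(b,p,delta(p,q))
E
```

```text
[ 23.52763421  26.34911923 -44.52647787 102.41987385  21.06413312
  59.83790202  64.31179659]
0.08 [0.49882456 0.20061343 0.22113476] (array([  72.3,   97.7, -181.8]), array([5.243e-01, 6.000e-04, 1.000e-04]))
0.08 [0.49882456 0.20061343 0.22113476] (array([  72.3,   97.7, -181.8]), array([ 0.4967,  0.2059, -0.7651]))
0.003 [0.5009066  0.16216977 0.1544508 ] (array([  72.4,   59.2, -115.2]), array([ 0.4967,  0.2059, -0.7651]))
```

>>> jog_arm([
  {"delta_pos": [0,0,-15],"dr": [0,0,0],"fingers": 0},
  {"delta_pos": [0,0,-55],"dr": [0,0,0],"fingers": 0},
  {"delta_pos": [0,0,-105],"dr": [0,0,0],"fingers": 0},
  {"delta_pos": [0,0,-155],"dr": [0,0,0],"fingers": 0},
  {"delta_pos": [10,14,-195],"dr": [0.08,0.03,-0.12],"fingers": 0},
  {"delta_pos": [25,35,-205],"dr": [0.17,0.07,-0.26],"fingers": 0},
  {"delta_pos": [42,58,-205],"dr": [0.26,0.11,-0.4],"fingers": 0},
  {"delta_pos": [57,78,-200],"dr": [0.36,0.15,-0.55],"fingers": 0},
  {"delta_pos": [67,92,-190],"dr": [0.44,0.18,-0.68],"fingers": 0},
  {"delta_pos": [72,97.5,-183],"dr": [0.4967,0.2059,-0.7651],"fingers": 0},
  {"delta_pos": [72,97.5,-182],"dr": [0.4967,0.2059,-0.7651],"fingers": 0},
  {"delta_pos": [72,97.5,-182],"dr": [0.4967,0.2059,-0.7651],"fingers": 0},
])

```text
time: 9.8
ee_pos: [0.4999, 0.1998, 0.2222]
orientation: [-157.7, -20.6, -136.3]
contact_force: [0.5, 0.3, -0.5]
finger_gap: 0.087
grasp_force: 0.0
```

```bash
python3 - <<'E'
from h import *
O=[.576,.107]; s=r.get_state(); print(s)
for b,sp in((.08,228),(.003,228)):
    p,q=knob(O,b,sp); print(b,p,delta(p,q))
cv2.imwrite("pics/s4.png",np.hstack([cv2.resize(r.capture("scene")[150:330,180:440],None,fx=1.5,fy=1.5),cv2.resize(r.capture("wrist"),(400,270))]))
E
```

```text
{'time': 9.8, 'joint_pos': array([  1.28764632,  25.50527384, -54.25795663,  89.68662285,
        39.10816577,  99.80459441,  81.49386882]), 'joint_velocities': array([ 0.86448814, -0.35127839,  0.42743777, -0.32513946,  0.22178589,
        0.04738181,  0.07769656]), 'joint_efforts': array([-1.13984920e+00, -4.19174337e+01, -1.04207718e+01, -2.66220886e+01,
        1.40024073e+00,  2.04946049e+00,  1.24989665e-02]), 'ee_pos': array([0.49985934, 0.19976452, 0.22215588]), 'orientation': array([-157.72725739,  -20.56936883, -136.28508451]), 'contact_force': array([ 0.51975604,  0.33449689, -0.47588357]), 'wrist_torque': array([ 0.70885898, -0.00627178,  0.00796082]), 'grasp_force': 0.0, 'finger_gap': 0.08698045961817535}
0.08 [0.49882456 0.20061343 0.22113476] (array([-0.2,  1.6,  0.4]), array([ 0.0006,  0.0005, -0.0034]))
0.003 [0.5009066  0.16216977 0.1544508 ] (array([-0.2,  1.6, 77.4]), array([ 0.0006,  0.0005, -0.0034]))
```

View pics/s4.png

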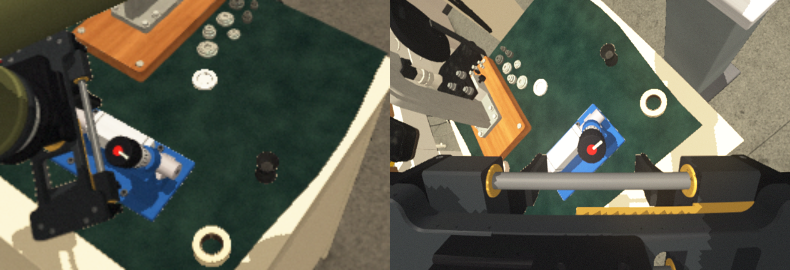

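The scene crop shows the shaft lying in both saddles; the wrist shows the knob's red end centred between the open fingers. Approaching along the axis.

>>> jog_arm([
  {"delta_pos": [0,1,15],"dr": [0,0,0],"fingers": 0},
  {"delta_pos": [-0.2,1.6,40],"dr": [0,0,0],"fingers": 0},
  {"delta_pos": [-0.2,1.6,62],"dr": [0,0,0],"fingers": 0},
  {"delta_pos": [-0.2,1.6,74],"dr": [0,0,0],"fingers": 0},
  {"delta_pos": [-0.2,1.6,77],"dr": [0,0,0],"fingers": 0.2},
  {"delta_pos": [-0.2,1.6,77],"dr": [0,0,0],"fingers": 0.4},
  {"delta_pos": [-0.2,1.6,77],"dr": [0,0,0],"fingers": 0.55},
  {"delta_pos": [-0.2,1.6,77],"dr": [0,0,0],"fingers": 1},
  {"delta_pos": [-0.2,1.6,77],"dr": [0,0,0],"fingers": 1},
  {"delta_pos": [-0.2,1.6,77],"dr": [0,0,0],"fingers": 1},
], newtons=20)

```text
time: 11.15
ee_pos: [0.5022, 0.1617, 0.155]
orientation: [-157.5, -20.6, -136.2]
contact_force: [4.2, -2.2, 2.5]
finger_gap: 0.0357
grasp_force: 20.1
```

```bash
python3 - <<'E'
from h import *
O=[.576,.107]; s=r.get_state(); print(s['joint_pos'],s['finger_gap'],s['grasp_force'])
q=Ro.from_euler('xyz',s['orientation'],degrees=True); print("tool force",q.inv().apply(s['contact_force']),"torque",q.inv().apply(s['wrist_torque']))
p,qq=knob(O,.003,228); print(s['ee_pos'],delta(p,qq))
E
```

```text
[  4.61457567  26.24473107 -53.07019304  97.02995443  40.98344079
  92.15678843  80.46151505] 0.035709467814817944 20.1006004284136
tool force [-0.53664742 -5.23166392 -0.91954065] torque [ 0.29286823 -0.72904076  0.00513322]
[0.5022091  0.16170686 0.15503843] (array([0.4, 1.4, 0.2]), array([-0.0045,  0.0005, -0.0023]))
```

>>> jog_arm([
  {"delta_pos": [0,-1.2,0],"dr": [0,0,0.07],"fingers": 1},
  {"delta_pos": [0,-1.2,0],"dr": [0,0,0.2],"fingers": 1},
  {"delta_pos": [0,-1.2,0],"dr": [0,0,0.35],"fingers": 1},
  {"delta_pos": [0,-1.2,0],"dr": [0,0,0.5],"fingers": 1},
  {"delta_pos": [0,-1.2,0],"dr": [0,0,0.65],"fingers": 1},
  {"delta_pos": [0,-1.2,0],"dr": [0,0,0.8],"fingers": 1},
  {"delta_pos": [0,-1.2,0],"dr": [0,0,0.95],"fingers": 1},
  {"delta_pos": [0,-1.2,0],"dr": [0,0,1.1],"fingers": 1},
  {"delta_pos": [0,-1.2,0],"dr": [0,0,1.25],"fingers": 1},
  {"delta_pos": [0,-1.2,0],"dr": [0,0,1.38],"fingers": 1},
  {"delta_pos": [0,-1.2,0],"dr": [0,0,1.48],"fingers": 1},
  {"delta_pos": [0,-1.2,0],"dr": [0,0,1.5],"fingers": 1},
], newtons=25)

```text
time: 12.65
ee_pos: [0.502, 0.1629, 0.1544]
orientation: [-156.6, 19.2, 146.1]
contact_force: [3.8, 0.0, -2.7]
finger_gap: 0.0354
grasp_force: 25.0
```

```bash
cat > st.py <<'E'
from h import *
s=r.get_state(); print(s['time'],s['joint_pos'],s['finger_gap'],s['grasp_force'])
q=Ro.from_euler('xyz',s['orientation'],degrees=True); print("tool force",q.inv().apply(s['contact_force']),"torque",q.inv().apply(s['wrist_torque']),"j7",s['joint_efforts'][6])
print("spin",np.rad2deg((knob([0,0],0,228)[1].inv()*q).as_rotvec()))
cv2.imwrite(f"pics/sc_{s['time']:.2f}.png",r.capture("scene"))
E
python3 st.py
```

```text
12.65 [ -4.82336312  22.07708407 -40.10966835  97.28829742  35.72528283
  88.75160806  -1.5654799 ] 0.03541340263038898 25.01336770132184
tool force [-2.06266267  3.4241023   2.46964101] torque [-1.26105766 -0.18895698  0.03941817] j7 -0.11103350669145584
spin [-6.50610379e-02 -1.43162660e-01  8.59535204e+01]
```

>>> jog_arm([
  {"delta_pos": [0,0.5,0],"dr": [0,0,0.07],"fingers": 1},
  {"delta_pos": [0,0.5,0],"dr": [0,0,0.2],"fingers": 1},
  {"delta_pos": [0,0.5,0],"dr": [0,0,0.35],"fingers": 1},
  {"delta_pos": [0,0.5,0],"dr": [0,0,0.5],"fingers": 1},
  {"delta_pos": [0,0.5,0],"dr": [0,0,0.63],"fingers": 1},
  {"delta_pos": [0,0.5,0],"dr": [0,0,0.76],"fingers": 1},
  {"delta_pos": [0,0.5,0],"dr": [0,0,0.88],"fingers": 1},
  {"delta_pos": [0,0.5,0],"dr": [0,0,1.0],"fingers": 1},
  {"delta_pos": [0,0.5,0],"dr": [0,0,1.1],"fingers": 1},
  {"delta_pos": [0,0.5,0],"dr": [0,0,1.2],"fingers": 1},
])

```text
time: 13.95
ee_pos: [0.5031, 0.1632, 0.1543]
orientation: [168.7, 27.9, 70.4]
contact_force: [7.6, 1.2, -3.2]
finger_gap: 0.0354
grasp_force: 25.0
```

```bash
python3 st.py
```

```text
13.95 [-12.03954648  20.16829814 -30.90502503  97.45196944  32.78113791
  86.96999252 -68.1554188 ] 0.035365716664833874 25.01232307869941
tool force [4.77901568 6.42543221 2.41458867] torque [-0.90476845  1.50793854 -0.07669776] j7 0.7075952365994453
spin [-2.59428253e-01 -1.44865514e-01  1.54841793e+02]
```

>>> jog_arm([
  {"delta_pos": [1,1,0],"dr": [0,0,0.07],"fingers": 1},
  {"delta_pos": [1,1,0],"dr": [0,0,0.18],"fingers": 1},
  {"delta_pos": [1,1,0],"dr": [0,0,0.3],"fingers": 1},
  {"delta_pos": [1,1,0],"dr": [0,0,0.42],"fingers": 1},
  {"delta_pos": [1,1,0],"dr": [0,0,0.54],"fingers": 1},
  {"delta_pos": [1,1,0],"dr": [0,0,0.66],"fingers": 1},
])

```text
time: 14.75
ee_pos: [0.5037, 0.1629, 0.1544]
orientation: [153.9, 15.4, 31.7]
contact_force: [4.3, -0.6, 0.0]
finger_gap: 0.0354
grasp_force: 25.0
```

```bash
python3 st.py
```

```text
14.75 [ -15.89474615   19.52974494  -26.12376824   97.43459743   31.42999215
   86.36626792 -104.92104873] 0.03535422481695337 25.00008936971426
tool force [3.21420543 2.87669801 0.37321143] torque [ 0.10547127  1.05549178 -0.11357267] j7 0.8489856496453285
spin [ 1.02030642e-01  9.85287507e-02 -1.67285879e+02]
```

>>> jog_arm([
  {"delta_pos": [0.5,0.5,0],"dr": [0,0,0.08],"fingers": 1},
  {"delta_pos": [0.5,0.5,0],"dr": [0,0,0.2],"fingers": 1},
  {"delta_pos": [0.5,0.5,0],"dr": [0,0,0.32],"fingers": 1},
  {"delta_pos": [0.5,0.5,0],"dr": [0,0,0.44],"fingers": 1},
  {"delta_pos": [0.5,0.5,0],"dr": [0,0,0.56],"fingers": 1},
  {"delta_pos": [0.5,0.5,0],"dr": [0,0,0.66],"fingers": 1},
])

```text
time: 15.55
ee_pos: [0.504, 0.1624, 0.1547]
orientation: [150.0, -2.8, -1.7]
contact_force: [3.9, -1.5, 1.8]
finger_gap: 0.0356
grasp_force: 25.0
```

```bash
python3 st.py
```

```text
15.55 [ -19.60588329   18.94025918  -21.54397497   97.51623347   30.15773951
   85.77948268 -141.56630579] 0.03564093294262689 25.002022180706263
tool force [ 3.98786553  1.96432151 -0.68920527] torque [ 0.48302209  0.68070581 -0.12934282] j7 0.6215434335172176
spin [ 2.15439220e-02  1.02223359e-01 -1.29589551e+02]
```

>>> jog_arm([
  {"delta_pos": [0.5,0.5,0],"dr": [0,0,0],"fingers": 0.5},
  {"delta_pos": [0.5,0.5,0],"dr": [0,0,0],"fingers": 0.2},
  {"delta_pos": [0.5,0.5,0],"dr": [0,0,0],"fingers": 0},
  {"delta_pos": [0.5,0.5,0],"dr": [0,0,0],"fingers": 0},
  {"delta_pos": [0.5,0.5,0],"dr": [0,0,0],"fingers": 0},
  {"delta_pos": [0.5,0.5,-15],"dr": [0,0,0],"fingers": 0},
  {"delta_pos": [0.5,0.5,-50],"dr": [0,0,0],"fingers": 0},
  {"delta_pos": [0.5,0.5,-85],"dr": [0,0,0],"fingers": 0},
  {"delta_pos": [0.5,0.5,-100],"dr": [0,0,0],"fingers": 0},
  {"delta_pos": [0.5,0.5,-100],"dr": [0,0,0],"fingers": 0},
])

```text
time: 16.85
ee_pos: [0.5013, 0.2136, 0.2416]
orientation: [150.2, -2.8, -1.5]
contact_force: [-0.5, -0.3, -0.7]
finger_gap: 0.0872
grasp_force: 0.0
```

```bash
python3 - <<'E'
from h import *
s=r.get_state(); print(s['time'],s['contact_force'])
a=cv2.resize(r.capture("scene")[190:320,200:330],(400,400),interpolation=cv2.INTER_CUBIC)
b=cv2.resize(cv2.imread("pics/s4.png")[60:228,15:207],(400,400),interpolation=cv2.INTER_CUBIC)
cv2.imwrite("pics/cmp.png",np.hstack([b,a]))
E
```

```text
16.85 [-0.46015896 -0.34164453 -0.71202038]
```

View pics/cmp.png

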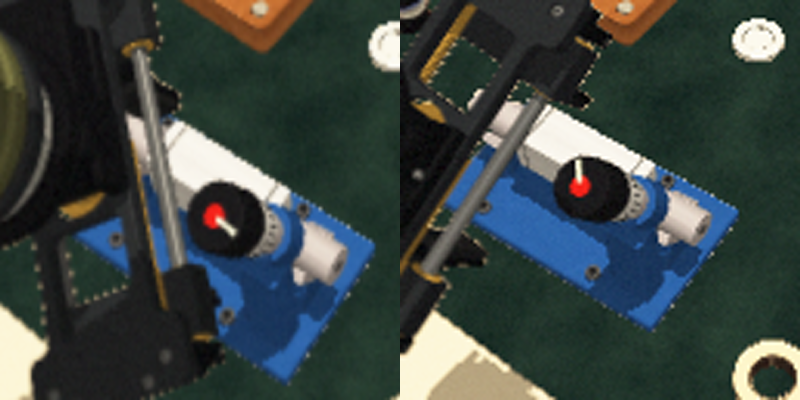

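The pointer on the knob went from lower-right (left panel, (225,225)) to straight up (right panel, (578,170)), about 225–230° clockwise with no pad slip. At most 160° of that was travel to contact, so the clutch slipped at least 65° (36° was needed). The shaft lies in both saddles, and nothing is touching the arm.

```bash
python3 -c "
from cell import r
print(r.sign_off())"
```

```text
the job is handed in; nothing more can be done
None
```

The shaft lies in both saddles, clamped by the spindle. I turned the knob about 230° clockwise, which puts the clutch slip at no less than about 65° (36° needed). The job is handed in at 17 s; sign-off returned no verdict.

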